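# Line up the reagent bottles by height on the shaded rail

### The job

Line up the four bottles that stand to the left of the bottle rail by height on that rail, one standing upright in the middle of each round pad: the shortest on the white pad, the next taller on the light grey, the next on the dark grey and the tallest on the black. They are glass, so set them down without dropping or tipping them over, and leave the stack of cream dishes and the yellow marker where they are.

Things in the scene. Friction and masses are not known exactly. Their poses are not given: they have to be found in the camera images.
- amber_vial: Shortest bottle: small brown (amber) glass vial with a whitish stopper, 58 mm tall. Round body 40 mm across from the base to 45 mm up, stopper 30 mm across above. Stands loose and upright; grasp the body about 30 mm up. Origin: centre of the underside; z up along its axis.
- black_cap_bottle: Second shortest: clear glass bottle with tan contents and a black screw cap, 86 mm tall. Round body 44 mm across from the base to 62 mm up, cap 32 mm across above. Loose, upright; grasp the body about 45 mm up. Origin: centre of the underside; z up.
- foil_cap_flask: Second tallest: clear conical flask with a silvery-white foil cap, 107 mm tall. Base 58 mm across, narrowing upward; neck and cap 34 mm across from 71 to 106 mm up. Loose, upright; grasp the neck about 90 mm up. Origin: centre of the underside; z up.
- cotton_plug_flask: Tallest: conical flask with tan contents and a white cotton plug, 134 mm tall. Base 60 mm across, narrowing upward; neck 36 mm across from 80 to 120 mm up. Loose, upright; grasp the neck about 100 mm up. Origin: centre of the underside; z up.
- pad_white: White pad, at one end of the bottle rail. Fixed flat round pad, 72 mm across, 4 mm thick; origin: centre of its underside, so its top is 4 mm above the origin (12 mm above the worktop). The four pads stand in a straight row, 80 mm centre to centre, ordered white, light grey, dark grey, black; each pad's x axis points along the row from white to black, z up.
- pad_light_grey: Light grey pad, second on the rail, beside the white one. Fixed flat round pad, 72 mm across, 4 mm thick; origin: centre of its underside, so its top is 4 mm above the origin (12 mm above the worktop).
- pad_dark_grey: Dark grey pad, third on the rail, beside the black one. Fixed flat round pad, 72 mm across, 4 mm thick; origin: centre of its underside, so its top is 4 mm above the origin (12 mm above the worktop).
- pad_black: Black pad, at the other end of the bottle rail. Fixed flat round pad, 72 mm across, 4 mm thick; origin: centre of its underside, so its top is 4 mm above the origin (12 mm above the worktop). The rail is a fixed low aluminium plate, 330 x 88 x 8 mm, with rims 3 mm high along its long edges, 42 mm either side of the pad centres.
- cream_dishes: Bystander: loose stack of cream-coloured culture dishes, 91 mm across, 47 mm tall, near the rail. Not to be moved. Origin: centre of the underside.
- yellow_marker: Bystander: loose yellow marker pen with a white cap, lying flat, 118 mm long, 14 mm thick, along the front edge of the worktop, in front of the bottles. Not to be moved. Origin: middle of its underside; y along the pen.

How it is judged:
At the end, for the whole second after the job is handed in: Amber vial on the white pad, black-capped bottle on the light grey pad, foil-capped flask on the dark grey pad, cotton-plugged flask on the black pad; each within 13 mm of the pad's centre, standing on the pad, upright within 0.1 rad, released and at rest (horizontal distance between amber_vial and pad_white below 0.013 m and z of amber_vial in the frame of pad_white between 0 and 0.009 m and angle between each of amber_vial, black_cap_bottle, foil_cap_flask, cotton_plug_flask's own z axis and vertical below 0.1 rad and linear speed of each of amber_vial, black_cap_bottle, foil_cap_flask, cotton_plug_flask below 0.02 m/s and angular speed of each of amber_vial, black_cap_bottle, foil_cap_flask, cotton_plug_flask below 0.2 rad/s and contact force between each of amber_vial, black_cap_bottle, foil_cap_flask, cotton_plug_flask and the fingers below 0.05 N and horizontal distance between black_cap_bottle and pad_light_grey below 0.013 m and z of black_cap_bottle in the frame of pad_light_grey between 0 and 0.009 m and horizontal distance between foil_cap_flask and pad_dark_grey below 0.013 m and z of foil_cap_flask in the frame of pad_dark_grey between 0 and 0.009 m and horizontal distance between cotton_plug_flask and pad_black below 0.013 m and z of cotton_plug_flask in the frame of pad_black between 0 and 0.009 m); the robot touches nothing.
It fails at once if a bottle is tipped more than 50 degrees (angle between any of amber_vial, black_cap_bottle, foil_cap_flask, cotton_plug_flask's own z axis and vertical above 0.87 rad).
It fails at once if a bottle is dropped: let go and falling while its underside is more than 35 mm above the worktop ((height (world z) of amber_vial above 0.035 m and linear speed of amber_vial above 0.25 m/s and contact force between amber_vial and anything else below 0.01 N) or (height (world z) of black_cap_bottle above 0.035 m and linear speed of black_cap_bottle above 0.25 m/s and contact force between black_cap_bottle and anything else below 0.01 N) or (height (world z) of foil_cap_flask above 0.035 m and linear speed of foil_cap_flask above 0.25 m/s and contact force between foil_cap_flask and anything else below 0.01 N) or (height (world z) of cotton_plug_flask above 0.035 m and linear speed of cotton_plug_flask above 0.25 m/s and contact force between cotton_plug_flask and anything else below 0.01 N)).
It fails at once if the cream dishes is moved more than 20 mm (distance of cream_dishes from where it was at the start of the episode above 0.02 m).
It fails at once if the yellow marker is moved more than 20 mm (distance of yellow_marker from where it was at the start of the episode above 0.02 m).
It also fails if it takes over 102 s, if anything falls off the work surface, if the arm or the gripper's body presses on something with over 40 N, if the wrist force passes 120 N, or if a joint passes its speed limit or range.

### The arm

A 6-joint arm with a two-finger parallel gripper is mounted at the origin on a cart in front of the work surface, level with it; the furniture and walls round the work are solid. World frame = base frame: x ahead of the robot, y to its left, z up, the work surface at z = 0. Lengths are in m, angles in rad, forces in N, time in s.
With the tool pointing down it reaches from about 0.225 to 0.875 m from the base axis. Payload 3.4 kg.
Tool frame: the origin (TCP) lies midway between the tips of the shut fingers; the grasp point (between the pads) lies 19 mm behind it; x points along the fingers, y is the direction in which the jaws open and shut, and the axes are right-handed (so a half turn about x gives the same grasp; the last joint's range is limited). The gripper opens to 85 mm and grips with 20 to 120 N. Pads are 22 mm wide; open, the fingers measure 114 mm over their backs; the gripper's body (76 mm by 85 mm) begins 54 mm behind the grasp point. The pads swing forward as they close: fully open they stand 13 mm farther back than shut.
Start: joints at [-1.302, 0.276, 1.505, -0, 1.361, -0.121], TCP at [0.219, -0.532, 0.231] pointing down, gripper open.
Joint ranges: [-2.89, 2.89], [-0.75, 2.08], [0.22, 2.7], [-1.18, 4.32], [0.11, 2.71], [-2.7, 2.7]. Speed limits (rad/s): [2.57, 2.57, 3.14, 3.14, 3.14, 3.14].

### API

Orientations are given as a unit quaternion [w, x, y, z].
In Python, from rig import manip, get_image, get_calibration, ticket gives the robot as it stands. The module is installed in compiled form; this text tells all that it offers.
- The arm moves only by the tool arm_command, never from a script. Its argument "series" is text: rows parted by semicolons, each of 7 numbers parted by spaces: the shift along the tool's x, y, z in units of 0.1 m (1.0 is 0.1 m), then the turn, a rotation vector about the tool's x, y, z in units of pi rad (1.0 is pi rad), then the opening, from -1 (shut) to 1 (fully open), so that 0 is half open. In form: tx ty tz rx ry rz claw; .... A call has 1 to 12 rows; each row shifts and turns the commanded pose from where the row before left it, along the tool's axes as they then stand; what a row does not reach is not made up. A row lasts 1/12 s, in which the tool goes at most 41.7 mm and 7.16 degrees, less where a joint would pass 70% of its speed; a pose out of reach is approached as far as the arm can. A call with a number of a shift or a turn outside -1 to 1 is refused whole. A call with a gripper value outside its range is refused whole. The fingers move at their own pace and stop on an object; "squeeze" is the grip in N (left out, the last holds). Time passes only in rows, so rows that do not move let the fingers close. It gives the time, the measured TCP pose, the force and the opening at its end, in the units of the state.
- manip.get_state(): the state, without advancing time (a new reading comes with each control period).
- get_image(name): name is "scene" or "top" or "wrist"; returns the picture (420x560x3 uint8, red, green, blue); there is no depth.
- get_calibration(name): a dict with "fx", "fy", "cx", "cy" (pixels), "cam_to_world" (4x4, takes a point from camera to world coordinates); the wrist camera has in their place "tool_from_camera" (4x4, takes a point from camera to tool coordinates, whose origin is the TCP and whose axes are the tool frame's). Camera axes: x right, y down, z forward; pixel columns grow to the right and rows downward; lengths in m; the calibration is good to about 2 mm. A picture is of the moment at which its call begins: read the wrist's pose just before it. get_calibration takes no time and is no camera call.
- ticket.sign_off(): hands the job in, once; it reports no verdict.
The state is a dict: "clock": time; "qpos": joint angles; "qd": joint speeds; "effort": joint torques, N m; "position": TCP position; "ee_rot": TCP orientation; "contact_force": force on the tool from outside, world axes, zero at the start; "moment": the same for the moment, N m; "width": finger opening in m.
Only numpy, scipy, OpenCV 4.12 (cv2) and the standard library are available. Lean on these libraries where they do the work, as an engineer would, in place of code of your own. Each camera call takes 0.05 s, during which the arm holds its last target. There are 200 camera calls.

## Working session

There is one attempt and no reset: what is moved stays moved. The work goes in short steps, Python scripts to look and compute and a tool call to move; the robot and the scene stay as the last step left them, time stands still between calls to the robot, and variables do not carry over. Pictures are saved under pics/ and viewed, about 12 in all and at most 16, crops included, and the job is handed in when it is done.

Besides the shell and the picture viewer there is one more tool, called after "Emit:" in YAML: its name, and indented under it one key for each argument. arm_command: Moves the arm, as the interface text tells. Shifts and turns lie within -1 to 1; 1 stands for 0.1 m of shift or pi rad of turn. Its arguments: {"type":"object","properties":{"series":{"type":"string"},"squeeze":{"type":"number"}},"required":["series"]}

```bash
mkdir -p pics; python3 - <<'E'
from rig import manip, get_image, get_calibration
import cv2, numpy as np
s=manip.get_state(); print(s)
for n in ("scene","top","wrist"):
    print(n,{k:np.round(v,4).tolist() for k,v in get_calibration(n).items()})
ims=[]
for n in ("scene","top"):
    im=get_image(n)[:,:,::-1]; cv2.imwrite(f"pics/{n}0.png",im)
E
```

```text
{'clock': 0.0, 'qpos': array([-1.30197496e+00,  2.76617228e-01,  1.50614152e+00,  2.24718232e-05,
        1.36068647e+00, -1.20991978e-01]), 'qd': array([-1.32072115e-03,  1.77138047e-04, -1.00851269e-03, -5.74712694e-04,
       -3.46478262e-04,  5.79854232e-05]), 'effort': array([ 8.11316168e-04, -4.16766500e+01, -2.45806199e+01, -1.22761990e-04,
        1.11162223e-02, -3.41510236e-05]), 'position': array([ 0.21837534, -0.53135081,  0.23042369]), 'ee_rot': array([-0.13629343, -0.69367765, -0.13760096,  0.69375889]), 'contact_force': array([ 0.47570567, -0.28862406, -0.65915276]), 'moment': array([-0.039326  ,  0.07861775, -0.01096481]), 'width': 0.0854641677749312}
scene {'fx': 420.1757, 'fy': 420.1757, 'cx': 281.4117, 'cy': 206.2513, 'cam_to_world': [[-0.6154, -0.4944, 0.6139, -0.1532], [-0.788, 0.4051, -0.4637, 0.4108], [-0.0194, -0.7691, -0.6388, 0.746], [0.0, 0.0, 0.0, 1.0]]}
top {'fx': 385.922, 'fy': 385.922, 'cx': 281.4036, 'cy': 215.4105, 'cam_to_world': [[0.0013, -0.9892, 0.1466, 0.3455], [-1.0, -0.0009, 0.0026, -0.0991], [-0.0025, -0.1466, -0.9892, 1.0582], [0.0, 0.0, 0.0, 1.0]]}
wrist {'fx': 304.1198, 'fy': 304.1198, 'cx': 276.6806, 'cy': 214.7478, 'tool_from_camera': [[-0.0004, -0.2859, 0.9583, -0.1422], [1.0, 0.0003, 0.0005, 0.0009], [-0.0005, 0.9583, 0.2859, -0.0747], [0.0, 0.0, 0.0, 1.0]]}
```

View pics/top0.png

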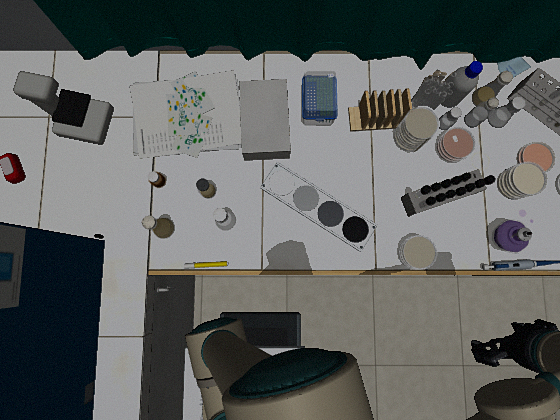

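View pics/scene0.png

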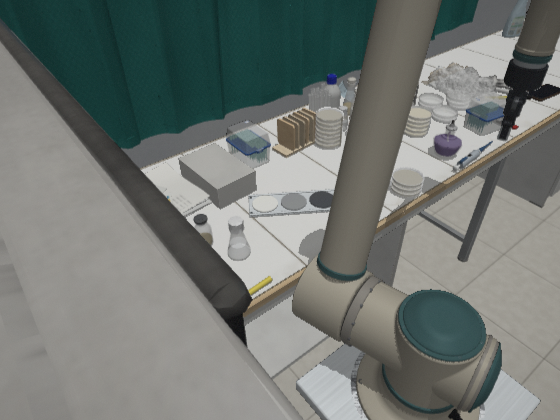

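View crop.

Top view: vial ~(157,179), black-cap ~(205,187), foil flask ~(223,217), cotton flask ~(152,224), and pads from (280,180) to (355,229). The dishes are at (417,250) and the marker at (206,265). The scene view shows only some of the bottles. I'll enlarge the top view.

```bash
cat > h.py <<'E'
import numpy as np, cv2
from rig import manip, get_image, get_calibration
def ray(C,M,u,v,z):
    d=M[:3,:3]@np.array([(u-C['cx'])/C['fx'],(v-C['cy'])/C['fy'],1.]); o=M[:3,3]
    return (o+d*(z-o[2])/d[2])
def top(u,v,z):
    C=get_calibration('top'); return ray(C,np.array(C['cam_to_world']),u,v,z)
def proj(C,M,p):
    q=np.linalg.inv(M)@np.append(p,1); return C['fx']*q[0]/q[2]+C['cx'],C['fy']*q[1]/q[2]+C['cy']
E
python3 - <<'E'
from h import *
im=cv2.imread('pics/top0.png')
c=im[155:275,130:390]; cv2.imwrite('pics/c1.png',cv2.resize(c,(780,360),interpolation=cv2.INTER_CUBIC))
for n,u,v,z in [('vial',157,179,.058),('blk',205,186,.086),('foil',223,216,.107),('cot',150,222,.134),('pw',280,180,.012),('pl',305,197,.012),('pd',329,213,.012),('pb',355,229,.012),('dish',417,250,.047),('mark',206,265,.01)]:
    print(n,top(u,v,z).round(3))
E
```

```text
vial [0.591 0.234 0.058]
blk [0.566 0.1   0.086]
foil [0.485 0.049 0.107]
cot [0.466 0.221 0.134]
pw [ 0.6   -0.092  0.012]
pl [ 0.552 -0.161  0.012]
pd [ 0.507 -0.227  0.012]
pb [ 0.463 -0.297  0.012]
dish [ 0.404 -0.451  0.047]
mark [0.366 0.107 0.01 ]
```

View pics/c1.png

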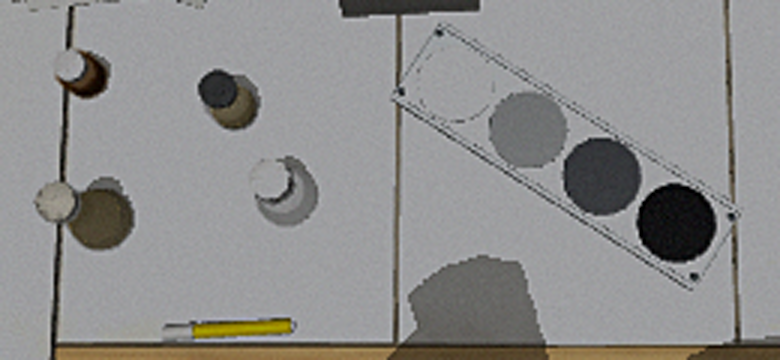

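```bash
python3 - <<'E'
from h import *
from scipy.spatial.transform import Rotation as R
s=manip.get_state(); q=s['ee_rot']; print(R.from_quat([q[1],q[2],q[3],q[0]]).as_matrix().round(3))
im=cv2.imread('pics/top0.png')
f=lambda u,v:(130+u/3-1/3,155+v/3-1/3)
for n,u,v,z in [('vial',70,67,.058),('blk',217,89,.086),('foil',270,180,.107),('cot',57,201,.134)]:
    print(n,top(*f(u,v),z).round(4))
P=[]
g=cv2.cvtColor(im,cv2.COLOR_BGR2GRAY); print([int(g[int(f(u,v)[1]),int(f(u,v)[0])]) for u,v in [(455,87),(528,129),(601,176),(676,222)]])
for u,v in [(528,129),(601,176),(676,222)]:
    x,y=map(int,f(u,v)); val=int(g[y,x]); thr=val+ (150-val)//2 if val<120 else (val+190)//2
    m=(g<thr).astype(np.uint8); m2=np.zeros_like(m); cv2.circle(m2,(x,y),15,1,-1); m*=m2
    a=cv2.moments(m,True); P.append(top(a['m10']/a['m00'],a['m01']/a['m00'],.012)); print(P[-1].round(4),a['m00'])
P=np.array(P); d=(P[2]-P[0])[:2]; print(np.linalg.norm(d),np.degrees(np.arctan2(d[1],d[0])),P[0]-np.append(d,0)/2)
E
```

```text
[[-0.     0.38  -0.925]
 [ 0.002 -0.925 -0.38 ]
 [-1.    -0.002 -0.   ]]
vial [0.5967 0.2454 0.058 ]
blk [0.5704 0.1083 0.086 ]
foil [0.4882 0.0573 0.107 ]
cot [0.4669 0.2242 0.134 ]
[153, 113, 54, 14]
[ 0.5497 -0.1632  0.012 ] 542.0
[ 0.5066 -0.23    0.012 ] 535.0
[ 0.4633 -0.2968  0.012 ] 537.0
0.15905869897739908 -122.9075735305522 [ 0.59295696 -0.09646702  0.012     ]
```

Emit:
arm_command:
  series: "0 0 0 -0.0386 0 0 1;0 0 0 -0.0386 0 0 1;0 0 0 -0.0386 0 0 1;0 0 0 -0.0386 0 0 1;0 0 0 -0.0386 0 0 1;0 -0.043 -0.3 0 0 0 1;0 -0.043 -0.36 0 0 0 1;0 -0.043 -0.36 0 0 0 1;0 -0.043 -0.36 0 0 0 1;0 -0.043 -0.36 0 0 0 1;0 -0.043 -0.36 0 0 0 1;0 -0.043 -0.36 0 0 0 1"
  squeeze: 30

```text
clock: 1.1
position: [0.3271, -0.3072, 0.231]
ee_rot: [0.337, 0.621, 0.338, -0.621]
contact_force: [0.5, -1.1, 0.1]
width: 0.0853
```

Emit:
arm_command:
  series: "0 -0.043 -0.36 0 0 0 1;0 -0.043 -0.36 0 0 0 1;0 -0.043 -0.36 0 0 0 1;0 -0.043 -0.36 0 0 0 1;0 -0.043 -0.36 0 0 0 1;0 -0.043 -0.36 0 0 0 1;0 -0.043 -0.36 0 0 0 1;0 -0.043 -0.36 0 0 0 1;0 -0.043 -0.36 0 0 0 1;0 -0.043 -0.36 0 0 0 1;0 -0.043 -0.36 0 0 0 1;0 -0.043 -0.36 0 0 0 1"

```text
clock: 2.1
position: [0.5186, 0.0835, 0.2309]
ee_rot: [-0.338, -0.621, -0.338, 0.621]
contact_force: [0.5, -0.1, -0.2]
width: 0.0856
```

```bash
cat >> h.py <<'E'
from scipy.spatial.transform import Rotation as R
def pose():
    s=manip.get_state(); q=s['ee_rot']; M=np.eye(4)
    M[:3,:3]=R.from_quat([q[1],q[2],q[3],q[0]]).as_matrix(); M[:3,3]=s['position']; return M
def to(p):
    M=pose(); d=M[:3,:3].T@(np.array(p)-M[:3,3]); s=manip.get_state()
    # residual turn to tool-down with y along rail normal
    y=np.array([.8396,-.5433,0]); T=np.column_stack([[0,0,-1.],y,np.cross([0,0,-1.],y)])
    r=R.from_matrix(M[:3,:3].T@T).as_rotvec()/np.pi
    print('t',round(s['clock'],2),'pos',M[:3,3].round(4),'q6',round(s['qpos'][5],2),'move/0.1',(d*10).round(3),'turn/pi',r.round(4),'F',s['contact_force'].round(1),'w',round(s['width'],4))
def wrist(name):
    M=pose(); im=get_image('wrist')[:,:,::-1].copy(); C=get_calibration('wrist')
    cv2.imwrite('pics/'+name,im); return im,C,M@np.array(C['tool_from_camera'])
E
python3 -c "
from h import *
to([.597,.245,.2])"
```

```text
t 2.1 pos [0.5186 0.0835 0.2309] q6 0.6 move/0.1 [ 0.308 -0.219 -1.782] turn/pi [0.     0.0002 0.0001] F [ 0.5 -0.1 -0.2] w 0.0856
```

Emit:
arm_command:
  series: "0.06 -0.044 -0.36 0 0 0 1;0.06 -0.044 -0.36 0 0 0 1;0.06 -0.044 -0.36 0 0 0 1;0.06 -0.044 -0.36 0 0 0 1;0.06 -0.044 -0.3 0 0 0 1;0 0 0 0 0 0 1;0 0 0 0 0 0 1"

```text
clock: 2.68
position: [0.5942, 0.2408, 0.1996]
ee_rot: [-0.338, -0.62, -0.339, 0.622]
contact_force: [-0.9, -1.3, 0.3]
width: 0.0857
```

```bash
python3 -c "
from h import *
to([.597,.245,.2])
im,C,M=wrist('w1.png')
for p in [(.597,.245,.058),(.57,.108,.086)]: print(proj(C,M,p))"
```

```text
t 2.68 pos [0.5942 0.2408 0.1996] q6 0.85 move/0.1 [-0.004  0.001 -0.051] turn/pi [0.0007 0.0008 0.0005] F [-0.9 -1.3  0.3] w 0.0857
(np.float64(274.97517056511884), np.float64(198.4317720097728))
(np.float64(326.7689400167697), np.float64(332.32012108630164))
```

View pics/w1.png

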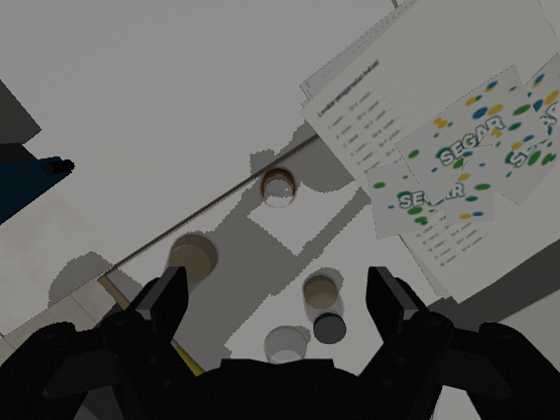

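Wrist view: the vial stopper is near (280,192), where the prediction was (275,198). The black cap is at (330,328), predicted (327,332). I'll measure the vial by colour.

```bash
python3 - <<'E'
from h import *
im=cv2.imread('pics/w1.png'); C=get_calibration('wrist'); M=pose()@np.array(C['tool_from_camera'])
hsv=cv2.cvtColor(im,cv2.COLOR_BGR2HSV)
m=((hsv[:,:,1]>90)&(hsv[:,:,0]<25)).astype(np.uint8); m[:150]=0;m[225:]=0;m[:,:245]=0;m[:,315:]=0
x,y,w,h=cv2.boundingRect(m); print(x,y,w,h)
print('stopper',ray(C,M,281,192,.058).round(4),'body rim mid', ray(C,M,x+w/2,y+h/2,.03).round(4))
print('black cap',ray(C,M,330,328,.086).round(4))
cv2.imwrite('pics/c2.png',cv2.resize(im[160:220,240:350],(770,420),interpolation=cv2.INTER_CUBIC))
E
```

```text
260 168 36 30
stopper [0.605  0.2458 0.058 ] body rim mid [0.6045 0.2501 0.03  ]
black cap [0.5747 0.1089 0.086 ]
```

View pics/c2.png

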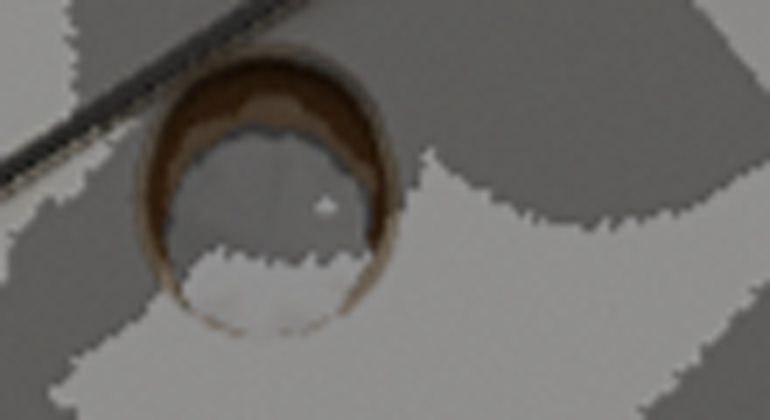

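Stopper circle centre is (279,193), so the vial is at about (0.602,0.246), which agrees with the top view to about 5 mm. Descending.

Emit:
arm_command:
  series: "0.2 0.037 -0.087 0 0 0 0.5;0.3 0 0 0 0 0 0.5;0.3 0 0 0 0 0 0.5;0.3 0 0 0 0 0 0.5;0.3 0 0 0 0 0 0.5;0.25 0 0 0 0 0 0.5;0.15 0 0 0 0 0 0.5;0.06 0 0 0 0 0 0.5;0 0 0 0 0 0 0.5;0 0 0 0 0 0 0.5"

```text
clock: 3.57
position: [0.6029, 0.2441, 0.0163]
ee_rot: [0.338, 0.622, 0.337, -0.621]
contact_force: [0.3, 0.2, 0.1]
width: 0.0642
```

```bash
python3 -c "
from h import *
to([.602,.246,.012])"
```

```text
t 3.57 pos [0.6029 0.2441 0.0163] q6 0.85 move/0.1 [ 0.043 -0.018 -0.011] turn/pi [-0.0004 -0.0002 -0.0003] F [0.3 0.2 0.1] w 0.0642
```

Emit:
arm_command:
  series: "0.03 0 -0.011 0 0 0 0.5;0 0 0 0 0 0 -1;0 0 0 0 0 0 -1;0 0 0 0 0 0 -1;0 0 0 0 0 0 -1;0 0 0 0 0 0 -1;0 0 0 0 0 0 -1;0 0 0 0 0 0 -1;0 0 0 0 0 0 -1;0 0 0 0 0 0 -1"
  squeeze: 30

```text
clock: 4.4
position: [0.6038, 0.2461, 0.0135]
ee_rot: [0.338, 0.622, 0.338, -0.62]
contact_force: [-0.4, -0.5, 7.0]
width: 0.0389
```

Emit:
arm_command:
  series: "-0.1 0 0 0 0 0 -1;-0.25 0 0 0 0 0 -1;-0.3 0 0 0 0 0 -1;-0.3 0 0 0 0 0 -1;-0.3 0 0 0 0 0 -1;-0.15 0.08 0.13 0 0 0 -1;0 0.16 0.27 0 0 0 -1;0 0.19 0.315 0 0 0 -1;0 0.19 0.315 0 0 0 -1;0 0.19 0.315 0 0 0 -1;0 0.19 0.315 0 0 0 -1;0 0.19 0.315 0 0 0 -1"

```text
clock: 5.4
position: [0.5949, 0.0139, 0.1526]
ee_rot: [-0.338, -0.621, -0.338, 0.621]
contact_force: [0.1, 0.5, -0.9]
width: 0.0387
```

Emit:
arm_command:
  series: "0 0.19 0.315 0 0 0 -1;0 0.19 0.315 0 0 0 -1;0 0.14 0.24 0 0 0 -1;0 0.07 0.1 0 0 0 -1;0 0 0 0 0 0 -1;0 0 0 0 0 0 -1"

```text
clock: 5.9
position: [0.5921, -0.0979, 0.1523]
ee_rot: [0.337, 0.622, 0.338, -0.621]
contact_force: [-0.1, 0.6, -0.3]
width: 0.0388
```

```bash
python3 - <<'E'
from h import *
to([.593,-.0965,.15])
im,C,M=wrist('w2.png')
cv2.imwrite('pics/w2.png',im[150:])
for p in [(.5931,-.0964,.012),(.5497,-.1632,.012)]: print(proj(C,M,p))
E
```

```text
t 5.9 pos [ 0.5921 -0.0979  0.1523] q6 0.3 move/0.1 [ 0.023 -0.    -0.016] turn/pi [-0.0006 -0.0003  0.0003] F [-0.1  0.6 -0.3] w 0.0388
(np.float64(274.7474179643602), np.float64(202.52748147221814))
(np.float64(274.84910961155447), np.float64(277.3478946691748))
```

View pics/w2.png

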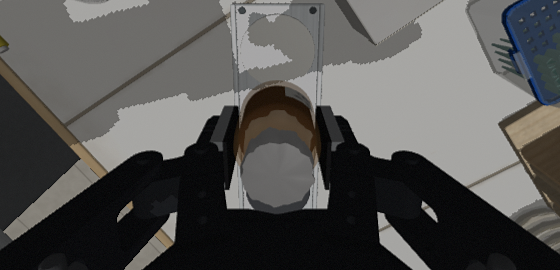

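Wrist view: the white pad ring is centred near (277,200) in full-frame pixels, predicted (275,202). The vial is held square, about 3 mm towards −z. Lowering it.

Emit:
arm_command:
  series: "0.1 0 0.015 0 0 0 -1;0.25 0 0 0 0 0 -1;0.3 0 0 0 0 0 -1;0.25 0 0 0 0 0 -1;0.15 0 0 0 0 0 -1;0.1 0 0 0 0 0 -1;0.05 0 0 0 0 0 -1;0.03 0 0 0 0 0 -1;0.02 0 0 0 0 0 -1;0 0 0 0 0 0 -1;0 0 0 0 0 0 -1"

```text
clock: 6.87
position: [0.5922, -0.0995, 0.0282]
ee_rot: [0.338, 0.622, 0.337, -0.621]
contact_force: [0.5, -0.5, -0.5]
width: 0.0389
```

Emit:
arm_command:
  series: "0.01 0 -0.01 0 0 0 -1;0.01 0 0 0 0 0 -1;0.01 0 0 0 0 0 -1;0 0 0 0 0 0 -1;0 0 0 0 0 0 -1"

```text
clock: 7.28
position: [0.5926, -0.0987, 0.0256]
ee_rot: [0.338, 0.622, 0.337, -0.621]
contact_force: [-0.7, 0.7, 5.8]
width: 0.0388
```

Emit:
arm_command:
  series: "0 0 0 0 0 0 0.1;0 0 0 0 0 0 0.3;0 0 0 0 0 0 0.5;0 0 0 0 0 0 0.5;0 0 0 0 0 0 0.5;-0.1 0 0 0 0 0 0.5;-0.2 0 0 0 0 0 0.5;-0.3 0 0 0 0 0 0.5;-0.35 0 0 0 0 0 0.5;-0.35 0 0 0 0 0 0.5;-0.35 0 0 0 0 0 0.5;-0.2 0 0 0 0 0 0.5"

```text
clock: 8.28
position: [0.5936, -0.0989, 0.2146]
ee_rot: [0.34, 0.623, 0.336, -0.619]
contact_force: [0.2, 0.3, 0.5]
width: 0.0635
```

```bash
python3 - <<'E'
from h import *
to([.5725,.1085,.21])
im=get_image('top')[:,:,::-1]
cv2.imwrite('pics/t2.png',cv2.resize(im[155:275,130:390],(780,360),interpolation=cv2.INTER_CUBIC))
E
```

```text
t 8.28 pos [ 0.5936 -0.0989  0.2146] q6 0.29 move/0.1 [ 0.04  -1.304 -1.627] turn/pi [-0.0001 -0.0006 -0.0021] F [0.2 0.3 0.5] w 0.0635
```

Emit:
arm_command:
  series: "0.02 -0.1 -0.12 0 0 0 0.5;0.02 -0.2 -0.25 0 0 0 0.5;0 -0.23 -0.29 0 0 0 0.5;0 -0.23 -0.29 0 0 0 0.5;0 -0.23 -0.29 0 0 0 0.5;0 -0.18 -0.23 0 0 0 0.5;0 -0.13 -0.16 0 0 0 0.5;0 0 0 0 0 0 0.5;0 0 0 0 0 0 0.5"

```text
clock: 9.08
position: [0.57, 0.1106, 0.204]
ee_rot: [-0.338, -0.62, -0.339, 0.622]
contact_force: [0.3, 0.0, -0.7]
width: 0.0639
```

```bash
python3 - <<'E'
from h import *
to([.5725,.1085,.055-.019])
im,C,M=wrist('w3.png')
g=cv2.cvtColor(im,cv2.COLOR_BGR2GRAY); u,v=map(int,proj(C,M,(.5725,.1085,.086))); print(u,v)
m=(g<60).astype(np.uint8)
n,l,st,ce=cv2.connectedComponentsWithStats(m)
for i in range(1,n):
    if 300<st[i,4]<4000: print(st[i],ce[i],ray(C,M,*ce[i],.086).round(4))
im=get_image('top')[:,:,::-1]; a=cv2.resize(im[155:275,130:390],(650,300),interpolation=cv2.INTER_CUBIC)
b=cv2.imread('pics/w3.png')[100:300,100:460]
o=np.zeros((510,650,3),np.uint8); o[:300]=a; o[305:505,:360]=b; cv2.imwrite('pics/m3.png',o)
E
```

```text
t 9.08 pos [0.57   0.1106 0.204 ] q6 0.64 move/0.1 [1.68  0.036 0.   ] turn/pi [0.0008 0.0006 0.0007] F [ 0.3  0.  -0.7] w 0.0639
278 210
[ 87   4 188 141 646] [182.86068111  72.12848297] [0.5704 0.244  0.086 ]
[   0  173   70   96 3167] [ 27.84875276 222.82443953] [0.3762 0.221  0.086 ]
[ 262  192   36   36 1018] [279.48035363 209.41453831] [0.5739 0.109  0.086 ]
```

View pics/m3.png

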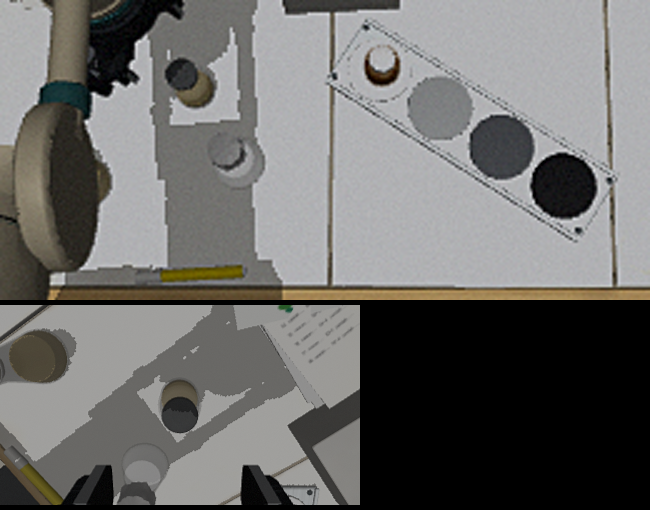

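Top view: the vial stands centred on the white pad. Wrist view: the black cap is at (279,209), giving (0.574,0.109), which agrees with the top view.

Emit:
arm_command:
  series: "0.2 0.036 0 0 0 0 0.5;0.3 0 0 0 0 0 0.5;0.3 0 0 0 0 0 0.5;0.3 0 0 0 0 0 0.5;0.3 0 0 0 0 0 0.5;0.2 0 0 0 0 0 0.5;0.13 0 0 0 0 0 0.5;0.05 0 0 0 0 0 0.5;0 0 0 0 0 0 0.5;0 0 0 0 0 0 0.5"

```text
clock: 10.02
position: [0.575, 0.1062, 0.0276]
ee_rot: [0.338, 0.622, 0.337, -0.621]
contact_force: [0.1, -0.5, 0.8]
width: 0.0641
```

```bash
python3 -c "
from h import *
to([.573,.109,.025])"
```

```text
t 10.02 pos [0.575  0.1062 0.0276] q6 0.64 move/0.1 [ 0.026 -0.032 -0.012] turn/pi [-0.0005 -0.     -0.0001] F [ 0.1 -0.5  0.8] w 0.0641
```

Emit:
arm_command:
  series: "0.01 -0.02 -0.012 0 0 0 0.5;0 0 0 0 0 0 -1;0 0 0 0 0 0 -1;0 0 0 0 0 0 -1;0 0 0 0 0 0 -1;0 0 0 0 0 0 -1;0 0 0 0 0 0 -1;0 0 0 0 0 0 -1;0 0 0 0 0 0 -1;0 0 0 0 0 0 -1"
  squeeze: 30

```text
clock: 10.85
position: [0.5741, 0.1092, 0.0275]
ee_rot: [0.338, 0.622, 0.338, -0.621]
contact_force: [-1.8, -0.2, 5.9]
width: 0.0423
```

```bash
python3 -c "
from h import *
to([.5498,-.1633,.16])"
```

```text
t 10.85 pos [0.5741 0.1092 0.0275] q6 0.64 move/0.1 [-1.325  1.279  2.418] turn/pi [-0.0001 -0.0003 -0.0004] F [-1.8 -0.2  5.9] w 0.0423
```

Emit:
arm_command:
  series: "-0.1 0 0 0 0 0 -1;-0.25 0 0 0 0 0 -1;-0.3 0 0 0 0 0 -1;-0.3 0 0 0 0 0 -1;-0.25 0 0 0 0 0 -1;-0.1 0.08 0.15 0 0 0 -1;0 0.15 0.28 0 0 0 -1;0 0.18 0.34 0 0 0 -1;0 0.18 0.34 0 0 0 -1;0 0.18 0.34 0 0 0 -1;0 0.18 0.34 0 0 0 -1;0 0.16 0.31 0 0 0 -1"

```text
clock: 11.85
position: [0.5521, -0.1296, 0.1569]
ee_rot: [0.338, 0.621, 0.337, -0.621]
contact_force: [0.5, -0.7, -1.9]
width: 0.0421
```

Emit:
arm_command:
  series: "0 0.11 0.21 0 0 0 -1;0 0.06 0.11 0 0 0 -1;0 0 0 0 0 0 -1;0 0 0 0 0 0 -1;0 0 0 0 0 0 -1"

```text
clock: 12.27
position: [0.5494, -0.1621, 0.1563]
ee_rot: [0.338, 0.621, 0.338, -0.621]
contact_force: [0.4, 0.1, -0.2]
width: 0.0421
```

```bash
python3 - <<'E'
from h import *
to([.5498,-.1633,.0395])
im,C,M=wrist('w4.png')
p=pose()[:3,3]
g=cv2.cvtColor(im,cv2.COLOR_BGR2GRAY)
print('cap expected',proj(C,M,p+[0,0,.0585]),'pad exp',proj(C,M,(.5497,-.1632,.012)),'white',proj(C,M,(.5931,-.0964,.012)),'vial top',proj(C,M,(.593,-.098,.07)))
E
```

```text
t 12.27 pos [ 0.5494 -0.1621  0.1563] q6 0.16 move/0.1 [1.168 0.011 0.009] turn/pi [ 0.0001 -0.0003  0.0003] F [ 0.4  0.1 -0.2] w 0.0421
cap expected (np.float64(270.5377999820731), np.float64(354.44764278302523)) pad exp (np.float64(275.67459357150824), np.float64(204.0388743918403)) white (np.float64(275.83360818417344), np.float64(118.146806617163)) vial top (np.float64(276.66280746776107), np.float64(118.63715791252356))
```

View pics/w4.png

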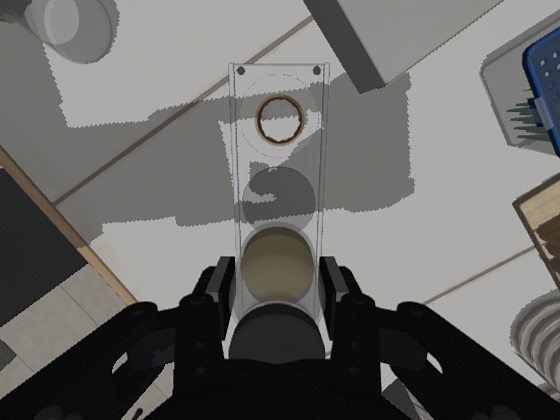

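Wrist view: the light grey pad is centred at (279,203), predicted (276,204). The vial at (280,119) is concentric with the white pad, and the held bottle is aligned. Lowering.

Emit:
arm_command:
  series: "0.1 0.011 0.009 0 0 0 -1;0.25 0 0 0 0 0 -1;0.3 0 0 0 0 0 -1;0.2 0 0 0 0 0 -1;0.12 0 0 0 0 0 -1;0.08 0 0 0 0 0 -1;0.04 0 0 0 0 0 -1;0.03 0 0 0 0 0 -1;0.02 0 0 0 0 0 -1;0 0 0 0 0 0 -1;0 0 0 0 0 0 -1"

```text
clock: 13.23
position: [0.5504, -0.1652, 0.043]
ee_rot: [0.338, 0.622, 0.337, -0.621]
contact_force: [0.1, -0.3, -1.5]
width: 0.0421
```

Emit:
arm_command:
  series: "0.01 0 -0.01 0 0 0 -1;0.01 0 0 0 0 0 -1;0.01 0 0 0 0 0 -1;0 0 0 0 0 0 -1;0 0 0 0 0 0 -1"

```text
clock: 13.65
position: [0.5506, -0.1643, 0.0396]
ee_rot: [0.338, 0.621, 0.338, -0.621]
contact_force: [-0.3, 0.6, 1.9]
width: 0.0422
```

Emit:
arm_command:
  series: "0.003 0 0 0 0 0 -1;0 0 0 0 0 0 0.15;0 0 0 0 0 0 0.3;0 0 0 0 0 0 0.5;0 0 0 0 0 0 0.5;0 0 0 0 0 0 0.5;-0.1 0 0 0 0 0 0.5;-0.2 0 0 0 0 0 0.5;-0.35 0 0 0 0 0 0.5;-0.35 0 0 0 0 0 0.5;-0.35 0 0 0 0 0 0.5;-0.35 0 0 0 0 0 0.5"

```text
clock: 14.65
position: [0.5501, -0.164, 0.2115]
ee_rot: [0.338, 0.621, 0.338, -0.621]
contact_force: [1.7, 0.6, -0.4]
width: 0.0634
```

```bash
python3 -c "
from h import *
to([.4895,.057,.23])"
```

```text
t 14.65 pos [ 0.5501 -0.164   0.2115] q6 0.16 move/0.1 [-0.186 -1.71  -1.526] turn/pi [-0.0001 -0.     -0.0002] F [ 1.7  0.6 -0.4] w 0.0634
```

Emit:
arm_command:
  series: "-0.05 -0.12 -0.11 0 0 0 0.5;-0.05 -0.25 -0.22 0 0 0 0.5;-0.05 -0.27 -0.24 0 0 0 0.5;0 -0.27 -0.24 0 0 0 0.5;0 -0.27 -0.24 0 0 0 0.5;0 -0.26 -0.23 0 0 0 0.5;0 -0.18 -0.16 0 0 0 0.5;0 -0.09 -0.086 0 0 0 0.5;0 0 0 0 0 0 0.5;0 0 0 0 0 0 0.5;0 0 0 0 0 0 0.5"

```text
clock: 15.57
position: [0.4904, 0.0559, 0.2241]
ee_rot: [-0.338, -0.621, -0.337, 0.621]
contact_force: [0.0, -0.1, -0.1]
width: 0.0641
```

```bash
python3 - <<'E'
from h import *
to([.4895,.057,.23])
im,C,M=wrist('w5.png'); print(proj(C,M,(.4882,.0573,.107)))
im2=get_image('top')[:,:,::-1]; a=cv2.resize(im2[155:275,130:390],(650,300),interpolation=cv2.INTER_CUBIC)
o=np.zeros((600,650,3),np.uint8); o[:300]=a; o[300:,:650]=cv2.resize(im[150:300,120:445],(650,300),interpolation=cv2.INTER_CUBIC); cv2.imwrite('pics/m5.png',o)
E
```

```text
t 15.57 pos [0.4904 0.0559 0.2241] q6 0.55 move/0.1 [-0.059 -0.014 -0.005] turn/pi [-0.0003  0.0002 -0.0004] F [ 0.  -0.1 -0.1] w 0.0641
(np.float64(271.3672211860121), np.float64(210.74426003195123))
```

View pics/m5.png

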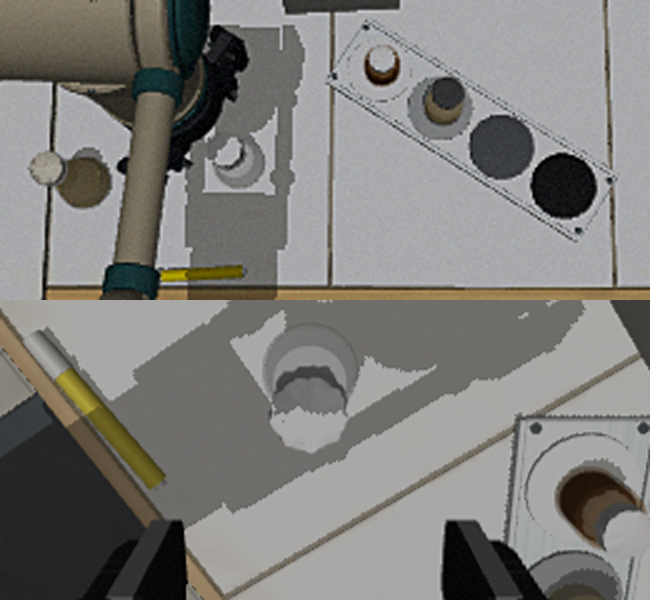

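Top view: the vial and black-cap bottle stand centred on their pads, and the marker hasn't moved. Wrist view: the foil cap centre is at full-frame (274.5,205) and the base at (274.5,185.5), so the flask is at about (0.4915,0.060). The apparent diameters match the given sizes.

Emit:
arm_command:
  series: "0.15 -0.013 -0.045 0 0 0 0.5;0.3 0 0 0 0 0 0.5;0.3 0 0 0 0 0 0.5;0.3 0 0 0 0 0 0.5;0.25 0 0 0 0 0 0.5;0.15 0 0 0 0 0 0.5;0.07 0 0 0 0 0 0.5;0.03 0 0 0 0 0 0.5;0 0 0 0 0 0 0.5;0 0 0 0 0 0 0.5;0 0 0 0 0 0 0.5"

```text
clock: 16.58
position: [0.4923, 0.0612, 0.0701]
ee_rot: [0.338, 0.622, 0.337, -0.62]
contact_force: [-0.1, -0.6, -0.2]
width: 0.0644
```

```bash
python3 -c "
from h import *
to([.4915,.060,.068])"
```

```text
t 16.58 pos [0.4923 0.0612 0.0701] q6 0.56 move/0.1 [ 0.021 -0.001  0.014] turn/pi [-0.0002 -0.0004 -0.0007] F [-0.1 -0.6 -0.2] w 0.0644
```

Emit:
arm_command:
  series: "0.01 0 0 0 0 0 0;0 0 0 0 0 0 -0.3;0 0 0 0 0 0 -1;0 0 0 0 0 0 -1;0 0 0 0 0 0 -1;0 0 0 0 0 0 -1;0 0 0 0 0 0 -1;0 0 0 0 0 0 -1;0 0 0 0 0 0 -1;0 0 0 0 0 0 -1;0 0 0 0 0 0 -1"
  squeeze: 30

```text
clock: 17.5
position: [0.4913, 0.0615, 0.0686]
ee_rot: [0.338, 0.621, 0.338, -0.621]
contact_force: [-1.3, 0.9, 6.6]
width: 0.0328
```

```bash
python3 -c "
from h import *
to([.5065,-.2300,.2])"
```

```text
t 17.5 pos [0.4913 0.0615 0.0686] q6 0.56 move/0.1 [-1.314  1.712  2.364] turn/pi [-0.0001 -0.0001 -0.0002] F [-1.3  0.9  6.6] w 0.0328
```

Emit:
arm_command:
  series: "-0.1 0 0 0 0 0 -1;-0.25 0 0 0 0 0 -1;-0.3 0 0 0 0 0 -1;-0.3 0 0 0 0 0 -1;-0.25 0 0 0 0 0 -1;-0.1 0.1 0.14 0 0 0 -1;0 0.18 0.25 0 0 0 -1;0 0.22 0.3 0 0 0 -1;0 0.22 0.3 0 0 0 -1;0 0.22 0.3 0 0 0 -1;0 0.22 0.3 0 0 0 -1;0 0.22 0.3 0 0 0 -1"

```text
clock: 18.5
position: [0.5037, -0.1738, 0.1974]
ee_rot: [-0.338, -0.621, -0.338, 0.621]
contact_force: [-0.4, 0.2, -1.7]
width: 0.0327
```

Emit:
arm_command:
  series: "0 0.17 0.24 0 0 0 -1;0 0.11 0.154 0 0 0 -1;0 0.05 0.08 0 0 0 -1;0 0 0 0 0 0 -1;0 0 0 0 0 0 -1;0 0 0 0 0 0 -1"

```text
clock: 19.0
position: [0.5058, -0.2283, 0.1977]
ee_rot: [-0.337, -0.621, -0.339, 0.621]
contact_force: [0.1, 0.4, -1.3]
width: 0.033
```

```bash
python3 - <<'E'
from h import *
to([.5065,-.2300,.0806])
im,C,M=wrist('w6.png'); p=pose()[:3,3]
print('cap exp',proj(C,M,p+[0,0,.0384]),'base exp',proj(C,M,p-[0,0,.0686]),'dark',proj(C,M,(.5065,-.23,.012)),'light',proj(C,M,(.5497,-.1632,.012)))
E
```

```text
t 19.0 pos [ 0.5058 -0.2283  0.1977] q6 0.02 move/0.1 [1.171 0.016 0.011] turn/pi [ 0.0002 -0.0002  0.0005] F [ 0.1  0.4 -1.3] w 0.033
cap exp (np.float64(271.8333023621006), np.float64(318.05822706285505)) base exp (np.float64(274.2528419656642), np.float64(228.88899753859255)) dark (np.float64(276.4695241912791), np.float64(194.84918949428757)) light (np.float64(276.5139977522524), np.float64(119.30661563408032))
```

View pics/w6.png

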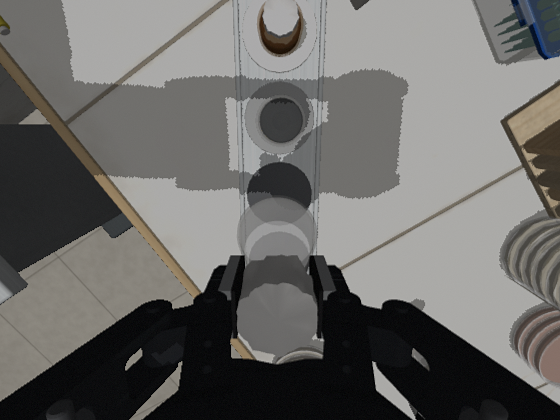

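Wrist view: the dark pad is at (279,194), as predicted. The flask base is near (276,236), predicted 229, so it hangs slightly towards +z (about 4 mm, possibly a small tilt). I'll correct a little and lower it gently.

Emit:
arm_command:
  series: "0.1 0.01 -0.01 0 0 0 -1;0.25 0 0 0 0 0 -1;0.3 0 0 0 0 0 -1;0.2 0 0 0 0 0 -1;0.12 0 0 0 0 0 -1;0.07 0 0 0 0 0 -1;0.04 0 0 0 0 0 -1;0.03 0 0 0 0 0 -1;0.02 0 0 0 0 0 -1;0 0 0 0 0 0 -1;0 0 0 0 0 0 -1"

```text
clock: 19.97
position: [0.5081, -0.2299, 0.0857]
ee_rot: [0.338, 0.621, 0.337, -0.621]
contact_force: [-0.1, -0.4, -2.3]
width: 0.0328
```

Emit:
arm_command:
  series: "0.01 0 0 0 0 0 -1;0.01 0 0 0 0 0 -1;0.01 0 0 0 0 0 -1;0.005 0 0 0 0 0 -1;0 0 0 0 0 0 -1;0 0 0 0 0 0 -1"

```text
clock: 20.47
position: [0.5076, -0.2297, 0.0815]
ee_rot: [-0.338, -0.621, -0.338, 0.621]
contact_force: [-0.1, 0.3, -1.7]
width: 0.0328
```

Emit:
arm_command:
  series: "0.006 0 0 0 0 0 -1;0.006 0 0 0 0 0 -1;0.003 0 0 0 0 0 -1;0 0 0 0 0 0 -1"

```text
clock: 20.8
position: [0.5077, -0.2298, 0.0807]
ee_rot: [0.338, 0.621, 0.338, -0.621]
contact_force: [-1.5, 1.0, 4.4]
width: 0.0327
```

Emit:
arm_command:
  series: "0 0 0 0 0 0 -0.15;0 0 0 0 0 0 0.1;0 0 0 0 0 0 0.3;0 0 0 0 0 0 0.5;0 0 0 0 0 0 0.5;0 0 0 0 0 0 0.5;-0.1 0 0 0 0 0 0.5;-0.25 0 0 0 0 0 0.5;-0.35 0 0 0 0 0 0.5;-0.35 0 0 0 0 0 0.5;-0.35 0 0 0 0 0 0.5;-0.3 0 0 0 0 0 0.5"

```text
clock: 21.8
position: [0.5078, -0.2298, 0.2534]
ee_rot: [0.339, 0.622, 0.337, -0.621]
contact_force: [-0.1, 0.1, -0.3]
width: 0.0642
```

```bash
python3 -c "
from h import *
to([.4685,.225,.25])"
```

```text
t 21.8 pos [ 0.5078 -0.2298  0.2534] q6 0.02 move/0.1 [ 0.027 -2.802 -3.604] turn/pi [-0.0001 -0.     -0.0009] F [-0.1  0.1 -0.3] w 0.0642
```

Emit:
arm_command:
  series: "0 -0.12 -0.15 0 0 0 0.5;0 -0.23 -0.3 0 0 0 0.5;0 -0.23 -0.3 0 0 0 0.5;0 -0.23 -0.3 0 0 0 0.5;0 -0.23 -0.3 0 0 0 0.5;0 -0.23 -0.3 0 0 0 0.5;0 -0.23 -0.3 0 0 0 0.5;0 -0.23 -0.3 0 0 0 0.5;0 -0.23 -0.3 0 0 0 0.5;0 -0.23 -0.3 0 0 0 0.5;0 -0.23 -0.3 0 0 0 0.5;0 -0.21 -0.25 0 0 0 0.5"

```text
clock: 22.8
position: [0.4712, 0.2011, 0.2509]
ee_rot: [0.338, 0.622, 0.338, -0.621]
contact_force: [0.6, 0.3, 0.3]
width: 0.0641
```

Emit:
arm_command:
  series: "0 -0.12 -0.14 0 0 0 0.5;0 -0.04 -0.05 0 0 0 0.5;0 0 0 0 0 0 0.5;0 0 0 0 0 0 0.5;0 0 0 0 0 0 0.5"

```text
clock: 23.22
position: [0.4688, 0.222, 0.2502]
ee_rot: [-0.338, -0.621, -0.337, 0.621]
contact_force: [0.9, 0.8, 0.3]
width: 0.0642
```

```bash
python3 - <<'E'
from h import *
to([.4685,.225,.25])
im,C,M=wrist('w7.png'); print(proj(C,M,(.4685,.225,.134)),proj(C,M,(.4685,.225,.003)))
im2=get_image('top')[:,:,::-1]; a=cv2.resize(im2[155:275,130:390],(650,300),interpolation=cv2.INTER_CUBIC)
o=np.zeros((600,650,3),np.uint8); o[:300]=a; o[300:,:650]=cv2.resize(im[150:300,120:445],(650,300),interpolation=cv2.INTER_CUBIC); cv2.imwrite('pics/m7.png',o)
E
```

```text
t 23.22 pos [0.4688 0.222  0.2502] q6 0.88 move/0.1 [ 0.002 -0.018 -0.023] turn/pi [-0.0005  0.0002 -0.0002] F [0.9 0.8 0.3] w 0.0642
(np.float64(272.2925131681691), np.float64(208.48569810380707)) (np.float64(273.5936636520748), np.float64(181.45940783543696))
```

View pics/m7.png

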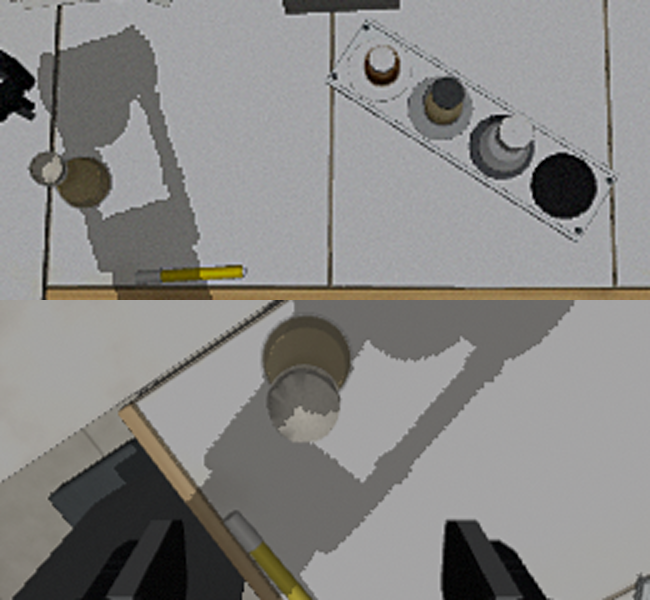

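Top view: three bottles stand on the correct pads. Wrist view: the plug is at full-frame (272,202.5) and the base at (273,180.5), so the cotton flask is at about (0.470,0.227).

Emit:
arm_command:
  series: "0.15 -0.018 -0.043 0 0 0 0.5;0.3 0 0 0 0 0 0.5;0.35 0 0 0 0 0 0.5;0.3 0 0 0 0 0 0.5;0.25 0 0 0 0 0 0.5;0.18 0 0 0 0 0 0.5;0.1 0 0 0 0 0 0.5;0.05 0 0 0 0 0 0.5;0.02 0 0 0 0 0 0.5;0 0 0 0 0 0 0.5;0 0 0 0 0 0 0.5"

```text
clock: 24.23
position: [0.4704, 0.228, 0.0811]
ee_rot: [0.338, 0.622, 0.338, -0.62]
contact_force: [0.9, -0.2, 0.1]
width: 0.0638
```

```bash
python3 -c "
from h import *
to([.4697,.227,.08])"
```

```text
t 24.23 pos [0.4704 0.228  0.0811] q6 0.89 move/0.1 [ 0.011 -0.001  0.012] turn/pi [-0.0002 -0.0006 -0.0005] F [ 0.9 -0.2  0.1] w 0.0638
```

Emit:
arm_command:
  series: "0 0 0 0 0 0 0;0 0 0 0 0 0 -0.3;0 0 0 0 0 0 -1;0 0 0 0 0 0 -1;0 0 0 0 0 0 -1;0 0 0 0 0 0 -1;0 0 0 0 0 0 -1;0 0 0 0 0 0 -1;0 0 0 0 0 0 -1;0 0 0 0 0 0 -1;0 0 0 0 0 0 -1"
  squeeze: 30

```text
clock: 25.15
position: [0.4699, 0.2282, 0.0807]
ee_rot: [0.338, 0.622, 0.338, -0.621]
contact_force: [-1.0, 0.6, 6.0]
width: 0.035
```

```bash
python3 -c "
from h import *
to([.463,-.2970,.23])"
```

```text
t 25.15 pos [0.4699 0.2282 0.0807] q6 0.89 move/0.1 [-1.496  2.798  4.444] turn/pi [-0.0001 -0.0004 -0.0003] F [-1.   0.6  6. ] w 0.035
```

Emit:
arm_command:
  series: "-0.1 0 0 0 0 0 -1;-0.25 0 0 0 0 0 -1;-0.3 0 0 0 0 0 -1;-0.35 0 0 0 0 0 -1;-0.35 0 0 0 0 0 -1;-0.15 0.09 0.14 0 0 0 -1;0 0.16 0.25 0 0 0 -1;0 0.2 0.32 0 0 0 -1;0 0.2 0.32 0 0 0 -1;0 0.2 0.32 0 0 0 -1;0 0.2 0.32 0 0 0 -1;0 0.2 0.32 0 0 0 -1"

```text
clock: 26.15
position: [0.4653, -0.0086, 0.2302]
ee_rot: [-0.338, -0.621, -0.338, 0.621]
contact_force: [1.0, -0.5, -0.8]
width: 0.0348
```

Emit:
arm_command:
  series: "0 0.2 0.32 0 0 0 -1;0 0.2 0.32 0 0 0 -1;0 0.2 0.32 0 0 0 -1;0 0.2 0.32 0 0 0 -1;0 0.2 0.32 0 0 0 -1;0 0.2 0.32 0 0 0 -1;0 0.18 0.28 0 0 0 -1;0 0.11 0.16 0 0 0 -1;0 0.06 0.09 0 0 0 -1;0 0 0 0 0 0 -1;0 0 0 0 0 0 -1;0 0 0 0 0 0 -1"

```text
clock: 27.15
position: [0.4629, -0.2953, 0.23]
ee_rot: [0.338, 0.621, 0.339, -0.621]
contact_force: [0.5, 0.2, -0.6]
width: 0.035
```

```bash
python3 - <<'E'
from h import *
to([.463,-.2970,.0927])
im,C,M=wrist('w8.png'); p=pose()[:3,3]
print('cap exp',proj(C,M,p+[0,0,.0533]),'base exp',proj(C,M,p-[0,0,.0807]),'black',proj(C,M,(.463,-.297,.012)),'dark',proj(C,M,(.5065,-.23,.012)))
E
```

```text
t 27.15 pos [ 0.4629 -0.2953  0.23  ] q6 -0.12 move/0.1 [1.372 0.012 0.015] turn/pi [ 0.0002 -0.0003  0.0004] F [ 0.5  0.2 -0.6] w 0.035
cap exp (np.float64(271.0919192119837), np.float64(344.1131189412818)) base exp (np.float64(274.33166467117803), np.float64(223.75336356702687)) black (np.float64(276.14917462136634), np.float64(189.22558357674595)) dark (np.float64(276.3031049674178), np.float64(119.82287937698092))
```

View pics/w8.png

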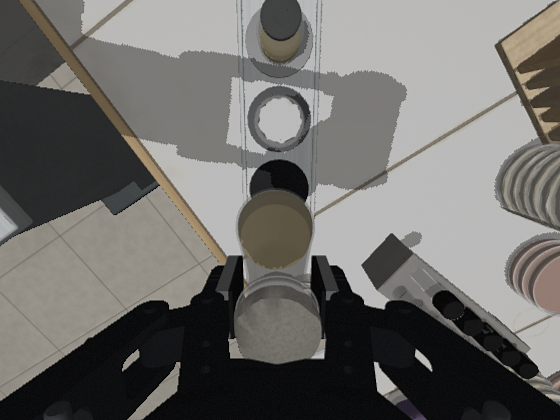

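Wrist view: the foil flask cap (279,119) is concentric with its pad. The black pad is at (279,~189), as predicted. The held flask base is at about (275.5,228) and looks upright. Lowering.

Emit:
arm_command:
  series: "0.1 0.012 -0.01 0 0 0 -1;0.25 0 0 0 0 0 -1;0.3 0 0 0 0 0 -1;0.3 0 0 0 0 0 -1;0.17 0 0 0 0 0 -1;0.1 0 0 0 0 0 -1;0.05 0 0 0 0 0 -1;0.03 0 0 0 0 0 -1;0.02 0 0 0 0 0 -1;0.01 0 0 0 0 0 -1;0 0 0 0 0 0 -1;0 0 0 0 0 0 -1"

```text
clock: 28.2
position: [0.4651, -0.2972, 0.0979]
ee_rot: [0.338, 0.621, 0.337, -0.621]
contact_force: [0.2, -0.4, -1.3]
width: 0.0348
```

Emit:
arm_command:
  series: "0.012 0 0 0 0 0 -1;0.012 0 0 0 0 0 -1;0.012 0 0 0 0 0 -1;0.006 0 0 0 0 0 -1;0.004 0 0 0 0 0 -1;0 0 0 0 0 0 -1;0 0 0 0 0 0 -1"

```text
clock: 28.78
position: [0.4646, -0.2968, 0.0928]
ee_rot: [-0.338, -0.621, -0.338, 0.621]
contact_force: [-1.7, -0.0, 3.0]
width: 0.0347
```

Contact is at the expected height, so I'll release and retreat.

Emit:
arm_command:
  series: "0 0 0 0 0 0 -0.15;0 0 0 0 0 0 0.1;0 0 0 0 0 0 0.3;0 0 0 0 0 0 0.5;0 0 0 0 0 0 0.5;0 0 0 0 0 0 0.5;-0.1 0 0 0 0 0 0.5;-0.25 0 0 0 0 0 0.5;-0.35 0 0 0 0 0 0.5;-0.35 0 0 0 0 0 0.5;-0.35 0 0 0 0 0 0.5;-0.3 0 0 0 0 0 0.5"

```text
clock: 29.78
position: [0.4648, -0.2969, 0.2659]
ee_rot: [0.339, 0.622, 0.337, -0.621]
contact_force: [1.1, -0.4, -0.2]
width: 0.0641
```

Emit:
arm_command:
  series: "0 -0.3 -0.2 0 0 0 0.5;0 -0.35 -0.2 0 0 0 0.5;0 -0.35 -0.2 0 0 0 0.5;0 -0.35 -0.2 0 0 0 0.5;0 0 0 0 0 0 0.5;0 0 0 0 0 0 0.5;0 0 0 0 0 0 0.5"

```text
clock: 30.37
position: [0.3953, -0.1567, 0.2634]
ee_rot: [0.339, 0.621, 0.337, -0.621]
contact_force: [0.5, -0.4, 0.4]
width: 0.0638
```

```bash
python3 - <<'E'
from h import *
to([.463,-.2970,.0927])
im,C,M=wrist('w9.png')
im2=get_image('top')[:,:,::-1]; a=cv2.resize(im2[160:250,255:435],(800,400),interpolation=cv2.INTER_CUBIC)
cv2.imwrite('pics/m9.png',a)
CT=get_calibration('top');MT=np.array(CT['cam_to_world'])
k=800/180
for n,p in [('vial',(.5931,-.0964,.07)),('blk',(.5497,-.1632,.098)),('foil',(.5065,-.23,.119)),('cot',(.4631,-.2972,.146))]:
    u,v=proj(CT,MT,p); print(n,'top expected in crop',round((u-255)*k),round((v-160)*k))
E
```

```text
t 30.37 pos [ 0.3953 -0.1567  0.2634] q6 0.03 move/0.1 [1.711 1.325 0.81 ] turn/pi [ 0.0001  0.0001 -0.0009] F [ 0.5 -0.4  0.4] w 0.0638
vial top expected in crop 117 77
blk top expected in crop 234 139
foil top expected in crop 358 208
cot top expected in crop 491 279
```

View pics/m9.png

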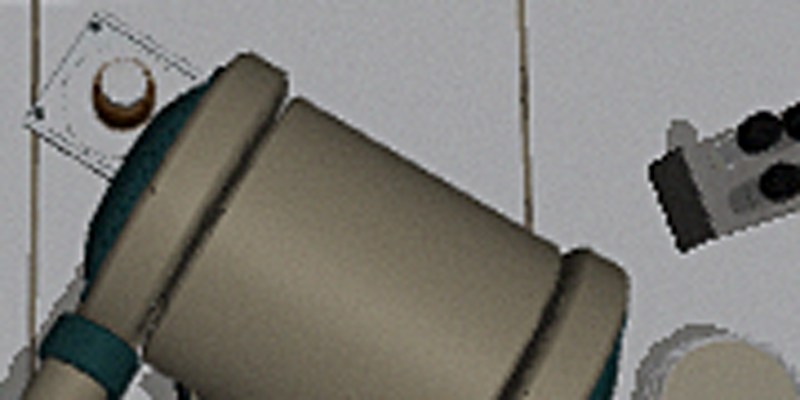

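The arm blocks the top view (only the vial shows, near (123,83) in the crop). I'll move clear of it.

Emit:
arm_command:
  series: "0 -0.08 -0.2 0 0 0 0.5;0 -0.12 -0.32 0 0 0 0.5;0 -0.12 -0.32 0 0 0 0.5;0 -0.12 -0.32 0 0 0 0.5;0 -0.12 -0.32 0 0 0 0.5;0 -0.12 -0.32 0 0 0 0.5;0 -0.12 -0.32 0 0 0 0.5;0 -0.12 -0.32 0 0 0 0.5;0 -0.12 -0.32 0 0 0 0.5;0 -0.12 -0.32 0 0 0 0.5;0 -0.12 -0.3 0 0 0 0.5;0 0 0 0 0 0 0.5"

```text
clock: 31.47
position: [0.4736, 0.2019, 0.2616]
ee_rot: [0.338, 0.621, 0.34, -0.62]
contact_force: [0.4, -0.6, 0.3]
width: 0.0639
```

```bash
python3 - <<'E'
from h import *
im2=get_image('top')[:,:,::-1]; a=cv2.resize(im2[160:250,255:435],(800,400),interpolation=cv2.INTER_CUBIC)
cv2.imwrite('pics/m10.png',a)
b=cv2.imread('pics/top0.png'); d=np.abs(im2.astype(int)-b).sum(2)
print('dish diff',d[225:275,395:440].mean())
m=lambda i:(i[:,:,2].astype(int)-i[:,:,0]>90)&(np.arange(420)[:,None]>258)&(np.arange(420)[:,None]<272)
print('marker',[np.argwhere(m(i)[:, :240]).mean(0) for i in (b,im2)])
E
```

```text
dish diff 32.05466666666667
marker [array([264.09090909, 210.28787879]), array([263.91489362, 212.65957447])]
```

View pics/m10.png

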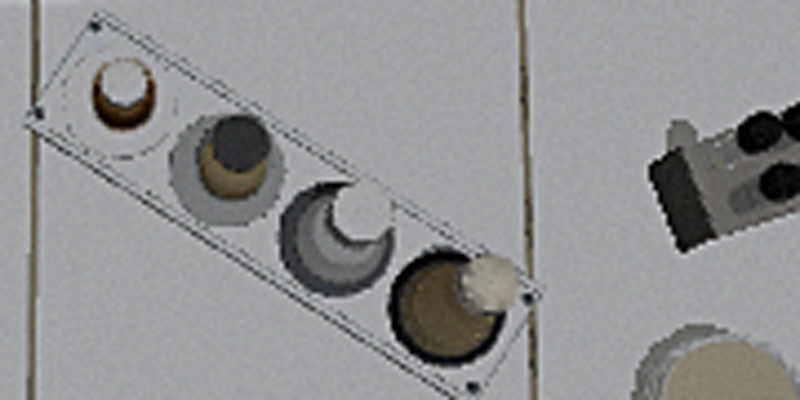

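Top tops are at (124,83), (242,143), (361,211) and (488,282). All are within about 5 mm of the positions expected for upright bottles on the pad centres. Handing in.

```bash
python3 -c "
from rig import ticket; print(ticket.sign_off())"
```

```text
the job is handed in; nothing more can be done
None
```

I moved all four bottles onto the rail in height order: vial on white, black-cap bottle on light grey, foil flask on dark grey and cotton flask on black. The job is handed in at about 31.5 s on the clock; sign-off gives no verdict, so success is judged only from my own checks.

- **Position:** In the last top view all four stand upright. Their tops are about 5 mm off the pad-centre positions for the vial and black-cap bottle, and about 2–3 mm for the two flasks, against the 13 mm limit.
- **Set-down:** Each bottle touched its pad at 2–6 N before I released it. The gripper was then lifted and moved well away from the rail.
- **Hang of the flasks:** While held, the foil and cotton flask bases looked 3–5 mm off along the rail, so I corrected slightly before lowering. Both bases looked centred on their pads afterwards.
- **Marker:** My colour check gave a centre shift of about 2 px (roughly 6 mm). I put this down to the arm's shadow, since nothing was worked near it.
- **Dishes:** A pixel comparison showed some change there, probably lighting. I didn't measure their position, but the gripper never came closer than about 16 cm centre to centre.

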